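# Refill the pack carousel and close its cover

## Task

Put the epoxy pack that lies on the counter into the empty compartment of the round carousel, and close the carousel again: turn the cover (it has a black grip bar) until its opening lies over the empty compartment, and stand the pack on end on the counter and let it go, so that you can take it again by its top. Lower it upright through the opening onto the compartment's floor without dropping it, let go, then turn the cover until the opening lies squarely over the red closed compartment. Leave the can, the tape measure and the masking tape standing where they are.

Things in the scene. Friction and masses are not known exactly. Their poses are not given: they have to be found in the camera images.
- carousel: Round carousel, fixed: black base 224 mm across, clear wall, 192 mm high with its knob. White walls part it into four equal compartments round a hub 36 mm thick, from the axis out to 103 mm; floors 12 mm above the counter. One is empty, two hold an upright pack, one is filled by a red block. Origin: on the axis at counter height; x points to the empty one, y to the red one.
- empty_bay (a point): Middle of the empty compartment's floor, 66 mm from the carousel's axis, 12 mm above the counter. The compartments are quarter circles with 3 mm thick walls 165 mm high; a pack stands wholly below the cover.
- closed_bay (a point): Point over the middle of the red closed compartment, 66 mm from the axis, just under the cover.
- opening (a point): Middle of the opening in the cover, 66 mm from the axis, 171 mm up (the cover's upper face). The cover, a smoked clear disc 223 mm across, 4 mm thick, turns round and round on the axis against some friction (0.12 N m) and stays where left. The opening is a sector of 82 degrees, 26 to 100 mm from the axis, with a white bead; a pack and both fingers pass it if they close along the circumference.
- knob (a point): On the axis, in the middle of the black grip bar that turns the cover, 182 mm above the counter. The bar is 52 mm long, 16 wide and 18 high (174 to 192 mm above the counter, on a disc 48 mm across); its long way points at the middle of the opening, a white dot marks that end.
- pack: Loose green and black epoxy carton, 145 x 46 x 37 mm (x, y, z), about 0.1 kg, lying flat on the counter on its 46 mm wide side. Origin: middle of the underside as it lies; x along its length. Either end may be up when it stands.
- pack_centre (a point): Centre of the carton (18.5 mm above the counter as it lies, 72.5 mm when it stands on end).
- cleaner: Upright foam cleaner can with a dark cap, 61 mm across, 240 mm high, loose, beyond one end of the pack. Origin: centre of its foot.
- measure: Yellow tape measure, 76 x 74 x 34 mm high, loose, beyond the other end of the pack. Origin: about the middle of its underside (it reaches at most 54 mm from it). Nothing else stands in the work area: the furniture behind it (up to 222 mm high) begins beyond x = 0.67 m.
- tape: Roll of masking tape lying flat, 96 mm across, 30 mm high, loose, towards the right end of the counter. Origin: centre of its underside.

How it is judged:
On the way, in this order (a step that is already met when the one before it is completed fails the run):
1. the pack stands upright on the counter and is let go ((angle between pack's own x axis and vertical below 0.12 rad or angle between pack's own x axis and vertical above 3.02 rad) and contact force between the fingers and pack below 0.1 N and height (world z) of pack_centre below 0.079 m and linear speed of pack below 0.03 m/s), for 0.2 s.
2. the pack stands in the empty compartment and is let go (horizontal distance between pack_centre and empty_bay below 0.035 m and height (world z) of pack_centre below 0.092 m and (angle between pack's own x axis and vertical below 0.12 rad or angle between pack's own x axis and vertical above 3.02 rad) and contact force between the fingers and pack below 0.1 N), for 0.2 s.
At the end, for the whole second after the job is handed in: the pack stands upright and at rest (within 7 degrees) on the floor of the compartment that was empty (centre within 35 mm of its middle and below 92 mm), and the middle of the cover's opening lies within 12 mm of the middle of the red closed compartment (horizontal distance between pack_centre and empty_bay below 0.035 m and height (world z) of pack_centre below 0.092 m and (angle between pack's own x axis and vertical below 0.12 rad or angle between pack's own x axis and vertical above 3.02 rad) and linear speed of pack below 0.02 m/s and horizontal distance between opening and closed_bay below 0.012 m); the robot touches nothing.
It fails at once if the can is shifted by over 3 cm or tipped (distance of cleaner from where it was at the start of the episode above 0.03 m or angle between cleaner's own z axis and vertical above 0.3 rad).
It fails at once if the tape measure is shifted by over 3 cm (distance of measure from where it was at the start of the episode above 0.03 m).
It fails at once if the masking tape is shifted by over 3 cm (distance of tape from where it was at the start of the episode above 0.03 m).
It fails at once if the pack is dropped into its compartment (faster than 0.7 m/s) (horizontal distance between pack_centre and empty_bay below 0.035 m and height (world z) of pack_centre below 0.19 m and linear speed of pack above 0.7 m/s).
It also fails if it takes over 72 s, if anything falls off the work surface, if the arm or the gripper's body presses on something with over 40 N, if the wrist force passes 120 N, or if a joint passes its speed limit or range.

## Robot

A 7-joint arm with a two-finger parallel gripper is mounted at the origin on a cart in front of the work surface, level with it; the furniture and walls round the work are solid. World frame = base frame: x ahead of the robot, y to its left, z up, the work surface at z = 0. Lengths are in m, angles in rad, forces in N, time in s.
With the tool pointing down it reaches from about 0.35 to 0.775 m from the base axis. Payload 3.1 kg.
Tool frame: the origin (TCP) lies between the finger pads; the fingertips stand 25 mm ahead of it and the grasp point (between the pads) lies 6 mm ahead of it; z points along the fingers, y is the line along which they close (so a half turn about z gives the same grasp; the last joint's range is limited). The gripper opens to 85 mm and grips with 20 to 120 N. Pads are 22 mm wide; open, the fingers measure 114 mm over their backs; the gripper's body (76 mm by 85 mm) begins 54 mm behind the grasp point. The pads swing forward as they close: fully open they stand 13 mm farther back than shut.
Start: joints at [-1.365, 0.311, 0.014, 1.512, -0.004, 1.319, -0.027], TCP at [0.135, 0.533, 0.256] pointing down, gripper open.
Joint ranges: [-2.7, 2.7], [-0.3, 1.91], [-1.27, 1.3], [0.12, 2.57], [-1.44, 4.58], [0.2, 2.03], [-3.05, 3.05]. Speed limits (rad/s): [2.79, 2.79, 3.14, 3.14, 3.14, 3.14, 3.14].

## Interface

Orientations are given as a 3x3 rotation matrix whose columns are the frame's x, y, z axes.
In Python, from rig import r gives the robot as it stands.
- The arm moves only by the tool creep_tool, called as a command line: name --argument value ..., lists and objects as JSON in quotes. Schema: {"type":"object","properties":{"steps":{"type":"object","properties":{"offsets":{"type":"array","items":{"type":"array","items":{"type":"number"},"minItems":7,"maxItems":7},"minItems":1,"maxItems":20}},"additionalProperties":false,"required":["offsets"]},"grip_n":{"type":"number"},"only":{"type":"string"},"quiet":{"type":"boolean"},"lines":{"type":"string"}},"required":["steps"],"additionalProperties":false}. steps is an object whose key "offsets" holds a list of rows, 1 to 20 of them, each of 7 numbers: a rotation vector rx, ry, rz in rad, then dx, dy, dz in m, then the opening from 0.0 (shut) to 1.0 (fully open); each row shifts and turns the commanded pose from where the row before left it, along the tool's axes as they then stand; what a row does not reach is not made up. A row lasts 1/8 s, in which the tool goes at most 0.0625 m and 0.188 rad, less where a joint would pass 70% of its speed; a pose out of reach is approached as far as the arm can. The fingers move at their own pace and stop on an object; grip_n is the grip in N (left out, the last holds). Time passes only in rows, so rows that do not move let the fingers close. The tool returns the time, the measured TCP pose, the force, the opening and the grip force at its end. only (a regular expression) keeps the lines of the reply that match it, lines (a string "A,B") keeps lines A to B, and quiet returns only ok. Input that does not fit is refused with a message, and nothing moves.
- r.state(): the state, without advancing time (a new reading comes with each control period).
- r.grab_frame(name): name is "scene" or "top" or "wrist"; returns (picture, depth): 480x640x3 uint8, blue, green, red; 480x640 float32, m along the optical axis (not along the pixel's ray), 0 where there is no reading.
- r.calibration(name): a dict with "vertical_fov" (degrees; the focal length in pixels is half the picture's height over the tangent of half this angle, whatever the lens; pixels are square), "cx", "cy" (the principal point, pixels), "k1" (the pictures are not rectified: a ray, as slopes to the right and down, at radius r is drawn at 1 + k1 r^2 times it, then the intrinsics apply), "extrinsics" (4x4, takes a point from world to camera coordinates); the wrist camera has in their place "hand_eye" (4x4, takes a point from camera to tool coordinates, whose origin is the TCP and whose axes are the flange's). Camera axes: x right, y up, looking along -z (the intrinsics and any distortion apply to the point x, -y, -z); pixel columns grow to the right and rows downward; lengths in m; the calibration is good to about 2 mm. A picture is of the moment at which its call begins: read the wrist's pose just before it. calibration takes no time and is no camera call.
- r.finish_job(): hands the job in; it is judged then, once.
The state is a dict: "clock": time; "joint_positions": joint angles; "qd": joint speeds; "tau": joint torques, N m; "position": TCP position; "tcp_rot": TCP orientation; "force": force on the tool from outside, world axes, zero at the start; "moment": the same for the moment, N m; "width": opening from 0.0 (shut) to 1.0 (fully open); "grasp_force": force on a finger pad.
Only numpy, scipy, OpenCV 4.12 (cv2) and the standard library are available. Lean on these libraries where they do the work, as an engineer would, in place of code of your own. Each camera call takes 0.05 s, during which the arm holds its last target. There are 200 camera calls.

## Working session

There is one attempt and no reset: what is moved stays moved. The work goes in short steps, Python scripts to look and compute and a tool call to move; the robot and the scene stay as the last step left them, time stands still between calls to the robot, and variables do not carry over. Pictures are saved under pics/ and viewed, at most 11 in all, crops included, and the job is handed in when it is done.

```bash
ls; mkdir -p pics; cat > h.py <<'E'
import numpy as np,cv2
from rig import r
def K(c,h=480):
    f=h/2/np.tan(np.radians(c["vertical_fov"])/2); return f,c["cx"],c["cy"],c["k1"]
def ray(name,u,v,T=None):
    c=r.calibration(name);f,cx,cy,k=K(c)
    d=np.array([(u-cx)/f,(v-cy)/f]);s=d.copy()
    for _ in range(30): s=d/(1+k*(s@s))
    if "extrinsics" in c: M=np.linalg.inv(np.array(c["extrinsics"]))
    else: M=T@np.array(c["hand_eye"])
    return M, np.array([s[0],-s[1],-1.])
def pt(name,u,v,depth,T=None):
    M,d=ray(name,u,v,T);return (M@np.r_[d*depth,1])[:3]
def onz(name,u,v,z,T=None):
    M,d=ray(name,u,v,T);o=M[:3,3];w=M[:3,:3]@d;return o+w*(z-o[2])/w[2]
def tool():
    s=r.state();T=np.eye(4);T[:3,:3]=np.array(s["tcp_rot"]).reshape(3,3);T[:3,3]=s["position"];return T
E
python3 - <<'E'
from h import *
s=r.state();print(s)
for n in("scene","top","wrist"):
    c=r.calibration(n);print(n,c)
    T=tool();p,d=r.grab_frame(n);cv2.imwrite(f"pics/{n}0.png",p);np.save(f"{n}0.npy",d)
E
```

```text
pics
{'clock': 0.0, 'joint_positions': array([-1.3647499 ,  0.31171573,  0.01395533,  1.51306023, -0.00439295,
        1.31917838, -0.02718702]), 'qd': array([-0.00029464,  0.0002236 ,  0.00039157,  0.00071498, -0.00010558,
        0.00147562,  0.00041358]), 'tau': array([ 3.41718023e-04, -3.79922104e+01,  1.46170277e-01, -2.30586559e+01,
        1.22131096e-02,  1.37148000e-02, -8.94983117e-06]), 'position': array([0.13467751, 0.53256931, 0.25522508]), 'tcp_rot': array([[-9.69498519e-01,  2.45096694e-01, -4.82519017e-04],
       [ 2.45097152e-01,  9.69495841e-01, -2.28056416e-03],
       [-9.11585543e-05, -2.32926761e-03, -9.99997283e-01]]), 'force': array([ 0.08571845, -0.06937227, -0.02904456]), 'moment': array([-0.04207082,  0.05558834,  0.00064504]), 'grasp_force': 0.0, 'width': 0.9986007693619614}
scene {'vertical_fov': 54.037184116177386, 'cx': 315.10485140006796, 'cy': 237.15943110038805, 'k1': -0.1133502983816523, 'extrinsics': array([[ 0.81813527, -0.57498677,  0.00669961, -0.49337465],
       [ 0.2750972 ,  0.40160742,  0.87351761, -0.21989636],
       [-0.50495169, -0.712
[... 344 characters left out ...]
1000333e-04,  8.15047431e-02,
        -5.41295128e-01],
       [-8.14995158e-02, -5.32836305e-03,  9.96659138e-01,
        -1.30890639e+00],
       [ 0.00000000e+00,  0.00000000e+00,  0.00000000e+00,
         1.00000000e+00]])}
wrist {'vertical_fov': 68.40355513534523, 'cx': 316.3545533874027, 'cy': 240.9979880284588, 'k1': -0.0526760093852338, 'hand_eye': array([[ 2.04774479e-04,  9.63253833e-01,  2.68592648e-01,
         6.88153891e-02],
       [ 9.99999757e-01, -1.84216356e-05, -6.96332231e-04,
        -4.50687791e-04],
       [-6.65796775e-04,  2.68592725e-01, -9.63253604e-01,
        -1.17483477e-01],
       [ 0.00000000e+00,  0.00000000e+00,  0.00000000e+00,
         1.00000000e+00]])}
```

View pics/top0.png

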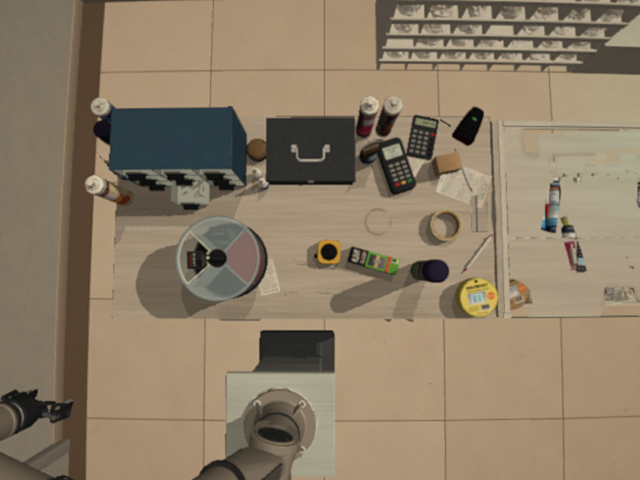

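View pics/scene0.png

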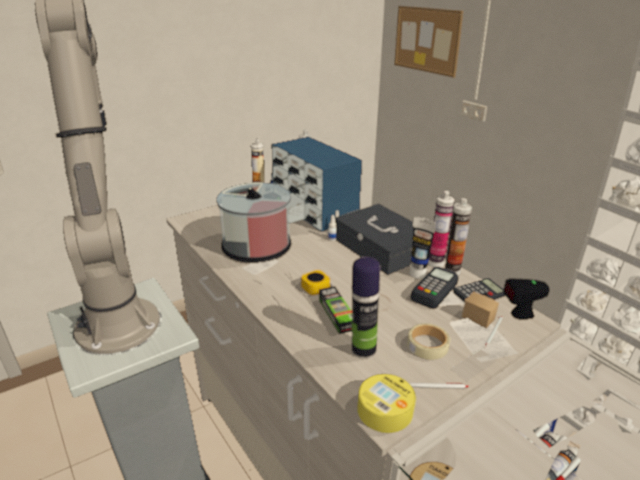

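The top view shows the carousel at about (221,258), with the grip bar pointing left at about (196,259). The red compartment is at the upper right. The pack is near (374,261), the measure near (328,252), the can near (432,270) and the tape near (444,226). I'll enlarge this.

```bash
python3 - <<'E'
from h import *
p=cv2.imread("pics/top0.png");w=cv2.imread("pics/scene0.png")
c=cv2.resize(p[210:308,168:278],None,fx=3.4,fy=3.4,interpolation=cv2.INTER_CUBIC)
k=cv2.resize(p[236:287,310:465],None,fx=5,fy=5,interpolation=cv2.INTER_CUBIC)
s=cv2.resize(w[180:265,205:305],None,fx=3.9,fy=3.9,interpolation=cv2.INTER_CUBIC)
o=np.zeros((600,800,3),np.uint8)
o[:c.shape[0],:c.shape[1]]=c;o[340:340+k.shape[0],:k.shape[1]]=k;o[:s.shape[0],400:400+s.shape[1]]=s
cv2.imwrite("pics/comp0.png",o)
E
```

```text
(no output)
```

View pics/comp0.png

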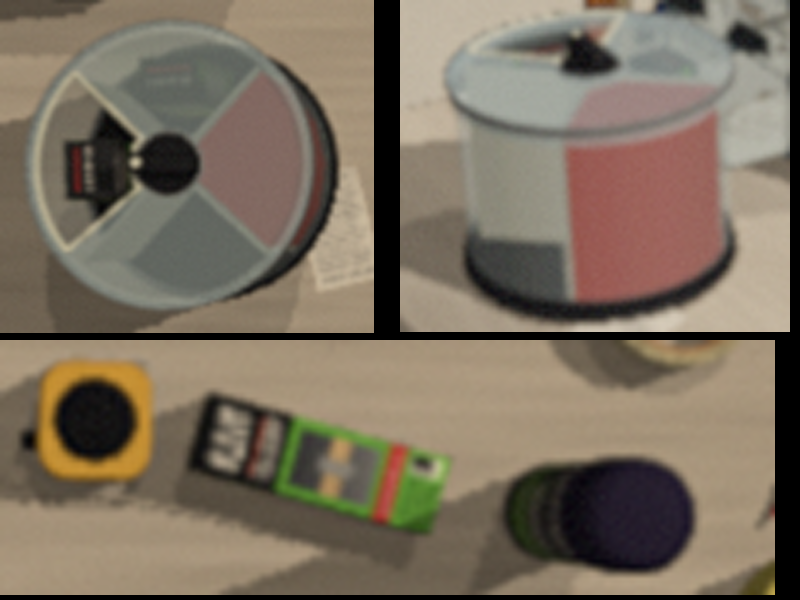

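```bash
cat > m.py <<'E'
from h import *
C=lambda u,v:(168+(u+.5)/3.4-.5,210+(v+.5)/3.4-.5)
P=lambda u,v:(310+(u+.5)/5-.5,236+(v-340+.5)/5-.5)
S=lambda u,v:(205+(u-400+.5)/3.9-.5,180+(v+.5)/3.9-.5)
d=np.load("top0.npy")
def show(n,u,v,z): print(n,onz("top",u,v,z)[:3].round(4), "depthpt",pt("top",u,v,d[round(v),round(u)]).round(4))
show("knob",*C(168,163),.192); show("dot",*C(136,161),.192)
show("disc top",*C(168,20),.171);show("disc bot",*C(168,307),.171);show("disc L",*C(27,165),.171);show("disc R",*C(311,165),.171)
for q in[(78,73),(67,248),(200,130),(262,72),(200,195),(268,252)]:show("w",*C(*q),.168)
for q in[(210,394),(450,457),(431,531),(193,470)]:show("pk",*P(*q),.037)
show("pkc",*P(321,462),.037)
show("meas",*P(95,420),.034);show("can",*P(630,515),.24);show("tape",444,226,.03)
def tri(a,b):
    A,B=np.zeros((3,3)),np.zeros(3)
    for n,q in(("top",a),("scene",b)):
        M,dd=ray(n,*q);w=M[:3,:3]@dd;w/=np.linalg.norm(w);J=np.eye(3)-np.outer(w,w);A+=J;B+=J@M[:3,3]
    return np.linalg.solve(A,B)
print("tri knob",tri(C(168,163),S(580,40)))
ds=np.load("scene0.npy")
# pack top height from scene depth
for u,v in((336,305),(340,318),(330,295)):print(pt("scene",u,v,ds[v,u]))
E
python3 m.py
```

```text
knob [0.4788 0.1448 0.192 ] depthpt [0.479  0.1457 0.1882]
dot [0.4803 0.1691 0.192 ] depthpt [0.4802 0.1688 0.193 ]
disc top [0.59   0.1519 0.171 ] depthpt [0.5903 0.1524 0.1687]
disc bot [0.37   0.1477 0.171 ] depthpt [0.3701 0.1476 0.1717]
disc L [0.4779 0.2589 0.171 ] depthpt [0.4778 0.258  0.1736]
disc R [0.4783 0.0398 0.171 ] depthpt [0.4782 0.0391 0.1753]
w [0.5492 0.2218 0.168 ] depthpt [0.5485 0.2197 0.1752]
w [0.4144 0.2272 0.168 ] depthpt [0.4146 0.2247 0.1765]
w [0.5052 0.1261 0.168 ] depthpt [0.505  0.1256 0.1705]
w [0.55   0.0789 0.168 ] depthpt [0.5495 0.078  0.1733]
w [0.4553 0.1252 0.168 ] depthpt [0.4553 0.125  0.1694]
w [0.412  0.0724 0.168 ] depthpt [0.412  0.0719 0.1705]
pk [ 0.5179 -0.2091  0.037 ] depthpt [ 0.5179 -0.2091  0.0367]
pk [ 0.4815 -0.3478  0.037 ] depthpt [ 0.483  -0.3547 -0.0041]
pk [ 0.4388 -0.3363  0.037 ] depthpt [ 0.4388 -0.3363  0.0367]
pk [ 0.4739 -0.1991  0.037 ] depthpt [ 4.751e-01 -2.011e-01 -1.000e-04]
pkc [ 0.4786 -0.2731  0.037 ] depthpt [ 0.4785 -0.2729  0.0385]
meas [ 0.5029 -0.1425  0.034 ] depthpt [ 0.5027 -0.1425  0.0377]
can [ 0.4456 -0.4012  0.24  ] depthpt [ 0.4457 -0.4019  0.2373]
tape [ 0.5784 -0.4807  0.03  ] depthpt [ 0.5814 -0.4882  0.0022]
tri knob [0.47520278 0.14588251 0.19571312]
[ 0.46941719 -0.27976248  0.03999528]
[ 0.44677751 -0.32531212  0.03954135]
[ 0.48401786 -0.23530796  0.03780801]
```

```bash
cat > kin.py <<'E'
import numpy as np
from scipy.spatial.transform import Rotation as R
from scipy.optimize import least_squares
O=[((0,0,.15643),np.pi),((0,.005375,-.12838),np.pi/2),((0,-.21038,-.006375),-np.pi/2),((0,.006375,-.21038),np.pi/2),((0,-.20843,-.006375),-np.pi/2),((0,.00017505,-.10593),np.pi/2),((0,-.10593,-.00017505),-np.pi/2)]
lo=np.array([-2.7,-.3,-1.27,.12,-1.44,.2,-3.05]);hi=np.array([2.7,1.91,1.3,2.57,4.58,2.03,3.05])
def T(p,r):
    m=np.eye(4);m[:3,:3]=r;m[:3,3]=p;return m
F=np.eye(4);B=np.eye(4)
def fk(q,frames=False):
    m=B.copy();out=[]
    for (p,a),x in zip(O,q):
        m=m@T(p,(R.from_euler('x',a)*R.from_euler('z',x)).as_matrix());out.append(m)
    m=m@F
    return (m,out) if frames else m
def ik(P,Rm,q0):
    def f(q):
        m=fk(q);return np.r_[(m[:3,3]-P)*10,R.from_matrix(m[:3,:3].T@Rm).as_rotvec()*3,(q-q0)*.01]
    s=least_squares(f,np.clip(q0,lo+1e-3,hi-1e-3),bounds=(lo,hi));m=fk(s.x)
    return s.x,np.linalg.norm(m[:3,3]-P),np.linalg.norm(R.from_matrix(m[:3,:3].T@Rm).as_rotvec())
E
python3 - <<'E'
from h import *
import kin
q=r.state()["joint_positions"];m=kin.fk(q);t=tool()
print(m.round(4));print((np.linalg.inv(m)@t).round(4))
E
```

```text
[[-2.452e-01  9.695e-01  4.000e-04  1.172e-01]
 [-9.695e-01 -2.452e-01  1.800e-03  4.178e-01]
 [ 1.800e-03  1.000e-04  1.000e+00  5.006e-01]
 [ 0.000e+00  0.000e+00  0.000e+00  1.000e+00]]
[[ 0.     -1.     -0.     -0.1162]
 [-1.     -0.     -0.     -0.0112]
 [ 0.      0.     -1.     -0.2449]
 [ 0.      0.      0.      1.    ]]
```

creep_tool --steps '{"offsets": [[0,0,0.188,0,0,0,1],[0,0,0.188,0,0,0,1],[0,0,0.188,0,0,0,1],[0,0,0.188,0,0,0,1],[0,0,0.188,0,0,0,1],[0,0,0.188,0,0,0,1],[0,0,0.188,0,0,0,1],[0,0,0,-0.0386,0.0344,-0.0085,1],[0,0,0,-0.0386,0.0344,-0.0085,1],[0,0,0,-0.0386,0.0344,-0.0085,1],[0,0,0,-0.0386,0.0344,-0.0085,1],[0,0,0,-0.0386,0.0344,-0.0085,1],[0,0,0,-0.0386,0.0344,-0.0085,1],[0,0,0,-0.0386,0.0344,-0.0085,1],[0,0,0,-0.0386,0.0344,-0.0085,1],[0,0,0,-0.0386,0.0344,-0.0085,1],[0,0,0,-0.0386,0.0344,-0.0085,1],[0,0,0,0,0,0,1]]}' --grip_n 40

```text
clock: 2.4
position: [0.4855, 0.1455, 0.3418]
tcp_rot: [[-0.0, 1.0, 0.003], [1.0, 0.0, -0.003], [-0.003, 0.003, -1.0]]
force: [-0.4, 0.9, -0.2]
width: 0.999
grasp_force: 0.0
```

```bash
python3 - <<'E'
from h import *
T=tool();p,d=r.grab_frame("wrist");cv2.imwrite("pics/w1.png",p);np.save("w1.npy",d);np.save("T1.npy",T)
s=r.state();print(T.round(4),s["joint_positions"].round(4))
E
```

```text
[[-1.000e-04  1.000e+00  2.600e-03  4.855e-01]
 [ 1.000e+00  1.000e-04 -2.900e-03  1.455e-01]
 [-2.900e-03  2.600e-03 -1.000e+00  3.418e-01]
 [ 0.000e+00  0.000e+00  0.000e+00  1.000e+00]] [-0.8383  0.2068  0.625   1.4791 -0.1199  1.4944 -0.2091]
```

View pics/w1.png

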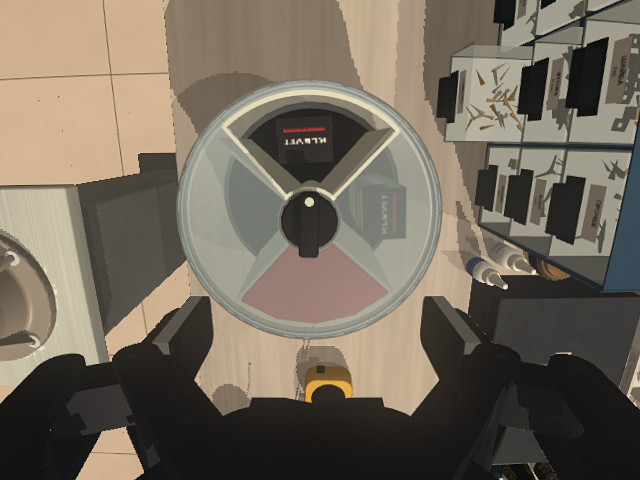

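The picture shows the cover disc spanning columns 178–442 and rows 80–338. The dot is at (309,202). The opening's outer corners are at (223,125) and (398,130), and the red block's are at (241,299) and (388,293).

```bash
python3 - <<'E'
from h import *
T=np.load("T1.npy")
g=lambda u,v,z:onz("wrist",u,v,z,T)[:2]
L,Rr,U,D=[g(*q,.171) for q in((178,212),(442,212),(310,80),(310,338))]
print("disc",L,Rr,U,D,"axis",(L[0]+Rr[0])/2,(U[1]+D[1])/2)
ax=np.array([(L[0]+Rr[0])/2,(U[1]+D[1])/2])
a=lambda p:np.degrees(np.arctan2(*(p-ax)[::-1]))
print("dot",g(309,202,.192),"bar end",g(309,257,.192))
o=[g(223,125,.171),g(398,130,.171)];print("open",o,[a(x) for x in o],np.mean([a(x) for x in o]))
e=[g(241,299,.165),g(388,293,.165)];print("red",e,[a(x) for x in e],np.mean([a(x) for x in e]))
e=[g(280,262,.165),g(339,262,.165)];print("redinner",e,[a(x) for x in e])
# refraction-free ellipse via depth: points on cover outer
d=np.load("w1.npy")
for u,v in((309,202),(309,220),(309,245),(250,180),(370,270)):print(pt("wrist",u,v,d[v,u],T).round(4))
# depth mask: disc top
vv,uu=np.mgrid[0:480:2,0:640:2];P=np.array([pt("wrist",u,v,d[v,u],T) if d[v,u]>0 else [9,9,9] for u,v in zip(uu.ravel(),vv.ravel())])
k=(P[:,2]>.18)&(P[:,2]<.2)&(np.hypot(P[:,0]-.48,P[:,1]-.147)<.04);b=P[k][:,:2].astype(np.float32)
print("bar",len(b),cv2.minAreaRect(b))
k=(abs(P[:,2]-.171)<.006)&(np.hypot(P[:,0]-.48,P[:,1]-.147)<.13);b=P[k][:,:2].astype(np.float32)
print("disc",len(b),cv2.minEnclosingCircle(b))
E
```

```text
disc [0.36966704 0.15773017] [0.59005521 0.1576379 ] [0.48026747 0.25943578] [0.4792967  0.03958389] axis 0.4798611236113207 0.1495098369650144
dot [0.4794474  0.16933469] bar end [0.4792156  0.12521082]
open [array([0.41208011, 0.22682041]), array([0.54920423, 0.22303055])] [np.float64(131.2422332514299), np.float64(46.674958387395876)] 88.95859581941289
red [array([0.41657876, 0.0760434 ]), array([0.55009851, 0.08185508])] [np.float64(-130.7408803945898), np.float64(-43.927013693227025)] -87.33394704390841
redinner [array([0.45314946, 0.11165821]), array([0.50509259, 0.11162836])] [np.float64(-125.21038948922953), np.float64(-56.33386795563769)]
[0.4795 0.1695 0.1928]
[0.4794 0.1551 0.1909]
[0.4792 0.1348 0.1908]
[0.4314 0.184  0.1714]
[0.5319 0.1061 0.1703]Traceback (most recent call last):
  File "<stdin>", line 16, in <module>
  File "h.py", line 13, in pt
    M,d=ray(name,u,v,T);return (M@np.r_[d*depth,1])[:3]
        ~~~^^^^^^^^^^^^
  File "h.py", line 6, in ray
    c=r.calibration(name);f,cx,cy,k=K(c)
ValueError: time passes only in moves, steps and waits
```

creep_tool --steps '{"offsets": [[0,0,0,0.0038,-0.0055,0.0473,1],[0,0,0,0,0,0.0473,1],[0,0,0,0,0,0.0473,1],[0,0,0,0,0,0,0],[0,0,0,0,0,0,0],[0,0,0,0,0,0,0],[0,0,0,0,0,0,0],[0,0,0,0,0,0,0],[0,0,0,0,0,0,0]]}' --grip_n 40

```text
clock: 3.58
position: [0.4797, 0.1552, 0.2016]
tcp_rot: [[-0.011, 1.0, 0.006], [1.0, 0.011, 0.002], [0.002, 0.006, -1.0]]
force: [2.5, 0.6, 6.0]
width: 0.17
grasp_force: 41.9
```

creep_tool --steps '{"offsets": [[0,0,-0.181,0,0,0,0],[0,0,-0.181,0,0,0,0],[0,0,-0.181,0,0,0,0]]}'

```text
clock: 3.95
position: [0.477, 0.1544, 0.2016]
tcp_rot: [[-0.53, 0.848, -0.001], [0.848, 0.53, 0.001], [0.001, -0.0, -1.0]]
force: [-4.1, -0.6, 12.2]
width: 0.178
grasp_force: 43.1
```

creep_tool --steps '{"offsets": [[0,0,-0.181,-0.006,0,0,0],[0,0,-0.181,0,0,0,0],[0,0,-0.181,0,0,0,0],[0,0,-0.181,0,0,0,0],[0,0,-0.181,0,0,0,0],[0,0,-0.181,0,0,0,0],[0,0,0,0,0,0,0],[0,0,0,0,0,0,0]]}'

```text
clock: 4.95
position: [0.4746, 0.1492, 0.2015]
tcp_rot: [[-0.997, -0.07, -0.013], [-0.07, 0.998, -0.0], [0.013, 0.001, -1.0]]
force: [-16.9, -2.8, 21.2]
width: 0.172
grasp_force: 43.9
```

```bash
python3 -c "from rig import r;print(r.state()['joint_positions'].round(4))"
```

```text
[-0.6115  0.2564  0.336   1.7389 -0.0945  1.1741  1.3929]
```

creep_tool --steps '{"offsets": [[0,0,0,0,0,0,1],[0,0,0,0,0,0,1],[0,0,0,0,0,0,1],[0,0,0,0,0,0,1],[0,0,0,0,0,-0.05,1],[0,0,0,0,0,-0.05,1],[0,0,0,0,0,-0.05,1],[0,0,0,0,0,0,1]]}'

```text
clock: 5.95
position: [0.4829, 0.1498, 0.3539]
tcp_rot: [[-0.998, -0.068, 0.009], [-0.068, 0.998, 0.003], [-0.009, 0.003, -1.0]]
force: [0.0, -0.1, 0.3]
width: 0.998
grasp_force: 0.0
```

```bash
python3 - <<'E'
from h import *
T=tool();p,d=r.grab_frame("wrist");cv2.imwrite("pics/w2.png",p);np.save("w2.npy",d);np.save("T2.npy",T)
E
```

```text
(no output)
```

View pics/w2.png

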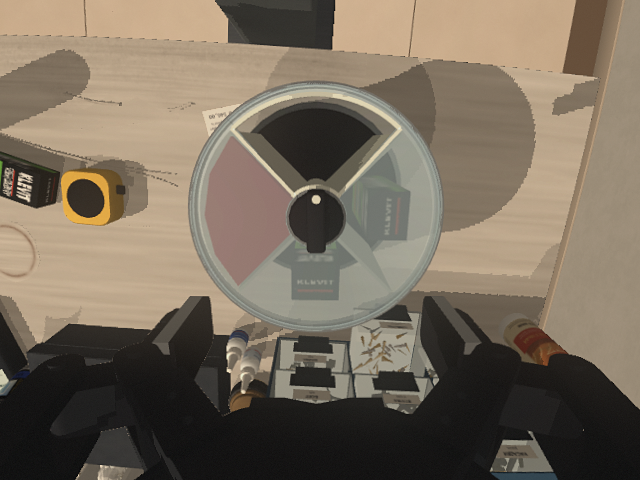

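The opening (outer corners (232,127) and (401,128)) now lies over the empty dark compartment, and the knob disc is at (316,216). The disc spans columns 189–442 and rows 81–330. Next I'll work out the numbers and fit the arm model for the standing move.

```bash
python3 - <<'E'
from h import *
T=np.load("T2.npy");g=lambda u,v,z:onz("wrist",u,v,z,T)[:2]
L,Rr,U,D=[g(*q,.171) for q in((189,207),(442,207),(316,81),(316,330))]
ax=(U+D)/2;print("axis",ax,(L+Rr)/2)
ax=np.array([(U+D)[0]/2,(L+Rr)[1]/2]);print(ax)
a=lambda p:np.degrees(np.arctan2(*(p-ax)[::-1]))%360
o=[a(g(232,127,.171)),a(g(401,128,.171))];print("open",o,np.mean(o),"dot",a(g(316,200,.192)))
e=[a(g(206,160,.165)),a(g(236,283,.165))];print("red",e)
E
cat > fit.py <<'E'
from kin import *
import kin
D=[([-1.36474990,.31171573,.01395533,1.51306023,-.00439295,1.31917838,-.02718702],[.13467751,.53256931,.25522508]),
([-.8383,.2068,.625,1.4791,-.1199,1.4944,-.2091],[.4855,.1455,.3418]),
([-.6115,.2564,.336,1.7389,-.0945,1.1741,1.3929],[.4746,.1492,.2015])]
from rig import r
s=r.state();D.append((s["joint_positions"],s["position"]));print(s["joint_positions"].round(4))
for q,p in D:
    m,f=kin.fk(q,True);print(np.array(p)-m[:3,3], "tooldist from j6",np.linalg.norm(np.array(p)-f[5][:3,3]),"shoulder dist",np.linalg.norm(np.array(p)-f[1][:3,3]))
def setp(x):
    kin.O[2]=((0,-x[0],-.006375*0+x[3]),-np.pi/2);kin.O[3]=((0,0,-x[0]),np.pi/2);kin.O[4]=((0,-x[1],x[4]),-np.pi/2);kin.O[5]=((0,0,-x[1]),np.pi/2);kin.O[6]=((0,0,0),-np.pi/2);kin.O[0]=((0,0,x[5]),np.pi);kin.O[1]=((0,0,0),np.pi/2)
    kin.F[:]=np.array([[0,-1,0,0],[-1,0,0,0],[0,0,-1,-x[2]],[0,0,0,1.]])
def res(x):
    setp(x);return np.concatenate([kin.fk(q)[:3,3]-p for q,p in D])
s=least_squares(res,[.21,.157,.3,0,0,.285],x_scale=.1);setp(s.x)
print(s.x,abs(s.fun).max());np.save("kp.npy",s.x)
E
python3 fit.py
```

```text
axis [0.47813964 0.14972667] [0.46892996 0.14878254]
[0.47813964 0.14878254]
open [np.float64(225.80851561965684), np.float64(140.57153083851415)] 183.1900232290855 dot 181.15882460215013
red [np.float64(246.23163266350917), np.float64(314.8328310244824)]
[-0.6241  0.1816  0.3507  1.4581 -0.0625  1.5085  1.3643]
[ 0.01750669  0.11483658 -0.24521678] tooldist from j6 0.3697807319572533 shoulder dist 0.5499330978805096
[ 0.1097967   0.03525697 -0.22645337] tooldist from j6 0.351815415645545 shoulder dist 0.5072699150206205
[ 0.09869385  0.03895227 -0.26037895] tooldist from j6 0.380999221174608 shoulder dist 0.5028513596648286
[ 0.10701497  0.04195952 -0.22416243] tooldist from j6 0.3496788009820735 shoulder dist 0.5069941531543983
[ 0.23056268  0.21083743  0.33051499 -0.01240556 -0.00442837  0.25274233] 0.001426984523092284
```

```bash
cat > plan.py <<'E'
from kin import *
import kin
x=np.load("kp.npy")
kin.O[0]=((0,0,x[5]),np.pi);kin.O[1]=((0,0,0),np.pi/2);kin.O[2]=((0,-x[0],x[3]),-np.pi/2);kin.O[3]=((0,0,-x[0]),np.pi/2);kin.O[4]=((0,-x[1],x[4]),-np.pi/2);kin.O[5]=((0,0,-x[1]),np.pi/2);kin.O[6]=((0,0,0),-np.pi/2)
kin.F[:]=np.array([[0,-1,0,0],[-1,0,0,0],[0,0,-1,-x[2]],[0,0,0,1.]])
Z=np.array([0,0,1.]);C=np.array([.478,-.273,.0185]);eb=np.array([np.cos(np.radians(75.5)),np.sin(np.radians(75.5)),0])
def grasp(s,ys,phi,off,gz):
    e=s*eb;z=-(np.cos(phi)*Z+np.sin(phi)*e);y=ys*np.cross(Z,e);Rm=np.c_[np.cross(y,z),y,z]
    g=C+off*e;g[2]=gz;return g-.006*z,Rm
def track(q,wps,n=6):
    out=[];err=0
    m=fk(q);p,Rm=m[:3,3],m[:3,:3]
    for P,Rt in wps:
        rv=R.from_matrix(Rm.T@Rt).as_rotvec()
        for t in np.linspace(0,1,n+1)[1:]:
            q,a,b=ik(p+t*(P-p),Rm@R.from_rotvec(t*rv).as_matrix(),q);err=max(err,a*10+b)
        p,Rm=P,Rt;out.append(q)
    return err,out
if __name__=="__main__":
    q0=np.array([-.6241,.1816,.3507,1.4581,-.0625,1.5085,1.3643])
    for s in(1,-1):
     for ys in(1,-1):
      for ph in(0,20,35):
       P,Rg=grasp(s,ys,np.radians(ph),.02,.025)
       up=P+[0,0,.15]
       e=s*eb
       for place in((.478,-.273),(.42,-.25),(.45,-.27)):
        for yaw in(0,-40,40):
         Q=R.from_rotvec(Z*np.radians(yaw))*R.from_rotvec(-np.pi/2*np.cross(Z,e))
         Cn=np.array([*place,.0725]);Pp=Cn+Q.apply(P-C);Rp=Q.as_matrix()@Rg
         err,o=track(q0,[(up,Rg),(P,Rg),(up,Rg),(Pp+[0,0,.1],Rp),(Pp,Rp)])
         if err<.1:print(s,ys,ph,place,yaw,round(err,4),o[-1].round(2),np.degrees(np.arccos(-Rp[2,2])).round())
E
time python3 plan.py
```

```text
1 -1 0 (0.478, -0.273) 0 0.0 [ 1.03  1.24 -0.11  1.16 -0.93  1.98  0.93] 90.0
1 -1 0 (0.478, -0.273) -40 0.0 [ 1.06  1.02  0.1   1.84 -1.44  1.69  1.3 ] 90.0
1 -1 0 (0.42, -0.25) 0 0.0 [ 1.06  1.17 -0.06  1.35 -0.87  1.97  1.07] 90.0
1 -1 0 (0.42, -0.25) -40 0.0 [ 0.95  1.03  0.34  1.96 -1.44  1.89  1.44] 90.0
1 -1 0 (0.45, -0.27) 0 0.0 [ 1.07  1.22 -0.11  1.23 -0.89  1.98  0.97] 90.0
1 -1 0 (0.45, -0.27) -40 0.0 [ 1.02  1.02  0.21  1.88 -1.44  1.79  1.35] 90.0
1 -1 20 (0.478, -0.273) 0 0.0 [ 0.77  1.05  0.31  1.29 -1.01  1.92  1.06] 70.0
1 -1 20 (0.478, -0.273) -40 0.0 [ 0.79  0.81  0.41  1.92 -1.44  1.57  1.16] 70.0
1 -1 20 (0.42, -0.25) 0 0.0 [ 0.77  0.98  0.37  1.47 -0.95  1.9   1.2 ] 70.0
1 -1 20 (0.42, -0.25) -40 0.0 [ 0.78  0.8   0.51  2.04 -1.39  1.64  1.28] 70.0
1 -1 20 (0.45, -0.27) 0 0.0 [ 0.78  1.03  0.34  1.35 -0.98  1.92  1.12] 70.0
1 -1 20 (0.45, -0.27) -40 0.0 [ 0.78  0.81  0.47  1.96 -1.42  1.62  1.21] 70.0
1 -1 35 (0.478, -0.273) 0 0.0 [ 0.71  0.89  0.33  1.39 -0.89  1.72  1.03] 55.0
1 -1 35 (0.478, -0.273) -40 0.0 [ 0.65  0.66  0.49  1.94 -1.32  1.35  0.98] 55.0
1 
[... 3347 characters left out ...]
0.0
-1 -1 20 (0.478, -0.273) -40 0.0683 [0.09 1.1  0.01 1.13 0.71 1.93 2.17] 70.0
-1 -1 20 (0.478, -0.273) 40 0.0683 [ 0.59  0.84 -0.81  2.33  2.    1.68  1.94] 70.0
-1 -1 20 (0.42, -0.25) 0 0.0683 [ 0.39  0.92 -0.72  1.9   1.34  1.87  1.84] 70.0
-1 -1 20 (0.42, -0.25) -40 0.0683 [ 0.18  1.   -0.19  1.36  0.76  1.92  1.98] 70.0
-1 -1 20 (0.42, -0.25) 40 0.0683 [ 0.53  0.83 -0.82  2.46  1.91  1.75  1.8 ] 70.0
-1 -1 20 (0.45, -0.27) 0 0.0683 [ 0.4   0.94 -0.7   1.83  1.39  1.86  1.91] 70.0
-1 -1 20 (0.45, -0.27) -40 0.0683 [ 0.15  1.05 -0.1   1.24  0.76  1.93  2.07] 70.0
-1 -1 20 (0.45, -0.27) 40 0.0683 [ 0.59  0.83 -0.81  2.4   1.98  1.7   1.89] 70.0
real	1m48.532s
user	1m46.483s
sys	0m0.091s
```

```bash
python3 - <<'E'
from plan import *
q0=np.array([-.6241,.1816,.3507,1.4581,-.0625,1.5085,1.3643])
ph=np.radians(25);P,Rg=grasp(1,-1,ph,.02,.025);e=eb
print("grasp TCP",P,"\n",Rg.round(3))
up=P+[0,0,.15]
Q=R.from_rotvec(-np.pi/2*np.cross(Z,e));Cn=np.array([.42,-.08,.0725]);Pp=Cn+Q.apply(P-C);Rp=Q.as_matrix()@Rg
print("place TCP",Pp,"\n",Rp.round(3))
y=-e;Rv=np.c_[np.cross(y,-Z),y,-Z];V=np.array([.42,-.08,.141])
y=np.array([.04,-1,0]);y/=np.linalg.norm(y);Rb=np.c_[np.cross(y,-Z),y,-Z];b=np.array([.413,.147,.151])
err,o=track(q0,[(up,Rg),(P,Rg),(up,Rg),(Pp+[0,0,.1],Rp),(Pp,Rp),(Pp-.08*Rp[:,2],Rp),(V+[0,0,.1],Rv),(V,Rv),(V+[0,0,.2],Rv),(b+[0,0,.2],Rb),(b,Rb)])
print(err);[print(a.round(2)) for a in o]
m=R.from_matrix(np.array([[-.998,-.068,.009],[-.068,.998,.003],[-.009,.003,-1]]).T@Rg).as_rotvec();print("turn from now, tool axes",m)
E
```

```text
grasp TCP [ 0.48364249 -0.25118211  0.03043785] 
 [[ 0.227  0.968 -0.106]
 [ 0.877 -0.25  -0.409]
 [-0.423 -0.    -0.906]]
place TCP [ 0.417011   -0.0915576   0.09503571] 
 [[ 0.106  0.968  0.227]
 [ 0.409 -0.25   0.877]
 [ 0.906  0.    -0.423]]
5.594243627435609e-05
[-0.39  0.44  0.77  1.74  0.15  1.05 -0.  ]
[-0.32  0.67  0.68  1.85  0.05  0.74 -0.04]
[-0.39  0.44  0.77  1.74  0.15  1.05 -0.  ]
[ 0.45  0.57  0.46  1.9  -1.    1.73  1.1 ]
[ 0.49  0.76  0.42  1.92 -1.04  1.64  1.28]
[ 0.58  0.76  0.47  1.79 -0.96  1.77  1.24]
[-0.18  0.06  0.35  1.86 -0.02  1.23 -1.65]
[-0.16  0.17  0.35  2.   -0.07  0.98 -1.6 ]
[-0.19  0.01  0.34  1.66 -0.    1.47 -1.67]
[-0.46  0.04  0.08  1.61 -0.    1.49 -1.91]
[-0.45  0.18  0.08  1.96 -0.02  1.01 -1.9 ]
turn from now, tool axes [ 0.42203193 -0.29341232  1.85518404]
```

creep_tool --steps '{"offsets": [[0,0,0.172,0,0,0,1],[0,0,0.172,0,0,0,1],[0,0,0.172,0,0,0,1],[0,0,0.172,0,0,0,1],[0,0,0.172,0,0,0,1],[0,0,0.172,0,0,0,1],[0,0,0.172,0,0,0,1],[0,0,0.172,0,0,0,1],[0,0,0.172,0,0,0,1],[0,0,0.172,0,0,0,1],[0,0,0.172,0,0,0,1]]}'

```text
clock: 7.38
position: [0.4797, 0.1494, 0.3474]
tcp_rot: [[0.255, 0.967, -0.004], [0.967, -0.255, -0.002], [-0.002, -0.003, -1.0]]
force: [-0.6, -0.5, -0.9]
width: 0.999
grasp_force: 0.0
```

creep_tool --steps '{"offsets": [[0,0,0,-0.0485,0.0125,0.015,1],[0,0,0,-0.0485,0.0125,0.015,1],[0,0,0,-0.0485,0.0125,0.015,1],[0,0,0,-0.0485,0.0125,0.015,1],[0,0,0,-0.0485,0.0125,0.015,1],[0,0,0,-0.0485,0.0125,0.015,1],[0,0,0,-0.0485,0.0125,0.015,1],[0,0,0,-0.0485,0.0125,0.015,1],[0,0,0,0,0,0,1]]}'

```text
clock: 8.5
position: [0.4765, -0.256, 0.2266]
tcp_rot: [[0.26, 0.966, -0.007], [0.966, -0.26, -0.002], [-0.004, -0.006, -1.0]]
force: [-0.6, 0.1, 0.5]
width: 1.001
grasp_force: 0.0
```

```bash
python3 - <<'E'
from h import *
T=tool();p,d=r.grab_frame("wrist");cv2.imwrite("pics/w3.png",p);np.save("w3.npy",d);np.save("T3.npy",T)
print(r.state()["joint_positions"].round(2))
E
```

```text
[-0.12  0.38  0.78  1.6  -0.27  1.28  0.44]
```

View pics/w3.png

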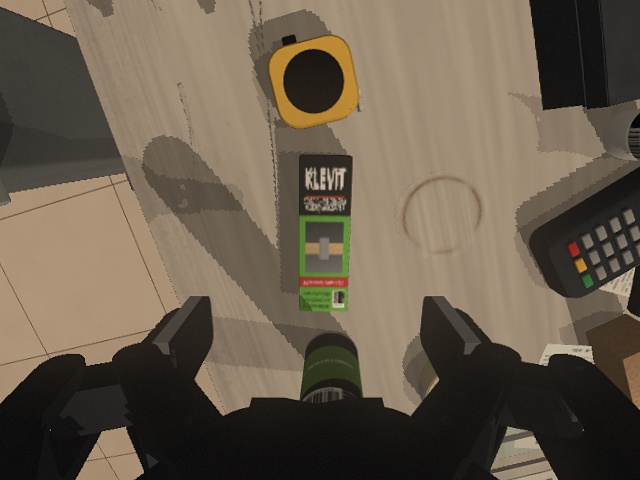

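The pack's upper corners are at (300,155), (352,155), (348,312) and (299,310). The measure is ahead of its black end and the can is under the hand.

```bash
python3 - <<'E'
from h import *
T=np.load("T3.npy");d=np.load("w3.npy")
c=[onz("wrist",u,v,.037,T)[:2] for u,v in((300,155),(352,155),(348,312),(299,310))]
for x in c:print(x)
b=(c[0]+c[1])/2;g=(c[2]+c[3])/2;print("c",(b+g)/2,"ang",np.degrees(np.arctan2(*(b-g)[::-1])),np.linalg.norm(b-g))
for u,v in((325,180),(325,250),(322,295)):print(pt("wrist",u,v,d[v,u],T).round(4))
e=(b-g)/np.linalg.norm(b-g);C=np.r_[(b+g)/2,.0185]
ph=np.radians(25);E=np.r_[e,0];z=-np.array([0,0,np.cos(ph)])-np.sin(ph)*E;G=C+.02*E;G[2]=.025
P=G-.006*z;s=T[:3,:3]
y=-np.cross([0,0,1],E);Rg=np.c_[np.cross(y,z),y,z]
from scipy.spatial.transform import Rotation as R
rv=R.from_matrix(s.T@Rg).as_rotvec();print("TCP",P,"rot",rv)
pre=P-.08*z;print("shift now to pre, tool axes now",s.T@(pre-T[:3,3]))
E
```

```text
[ 0.47606679 -0.19666807]
[ 0.5186245  -0.20806151]
[ 0.48077523 -0.34950971]
[ 0.43593544 -0.33539167]
c [ 0.47785049 -0.27240774] ang 74.44644412356988 0.14541080942089052
[ 0.4912 -0.2226  0.0366]
[ 0.4752 -0.2838  0.0364]
[ 0.461  -0.3267  0.0353]
TCP [ 0.48389319 -0.25069728  0.03043785] rot [-0.00400525 -0.43271355  0.00995176]
shift now to pre, tool axes now [0.04127055 0.00683087 0.12342229]
```

creep_tool --steps '{"offsets": [[0,0,0,0.0138,0.0023,0.041,1],[0,0,0,0.0138,0.0023,0.041,1],[0,0,0,0.0138,0.0023,0.041,1],[0,-0.144,0,0,0,0,1],[0,-0.144,0,0,0,0,1],[-0.004,-0.144,0.01,0,0,0,1],[0,0,0,0,0,0,1]]}' --grip_n 40

```text
clock: 9.43
position: [0.4989, -0.2061, 0.1038]
tcp_rot: [[0.225, 0.969, -0.1], [0.881, -0.247, -0.404], [-0.417, 0.003, -0.909]]
force: [-0.4, 0.7, -0.6]
width: 1.002
grasp_force: 0.0
```

```bash
cat > to.py <<'E'
import sys,json
from h import *
from scipy.spatial.transform import Rotation as R
def to(P,Rm=None):
    T=tool();print("shift",(T[:3,:3].T@(np.array(P)-T[:3,3])).round(4),"now",T[:3,3].round(4))
    if Rm is not None:print("rot",R.from_matrix(T[:3,:3].T@Rm).as_rotvec().round(4))
def frame(y,z):
    y=np.array(y,float);z=np.array(z,float);y/=np.linalg.norm(y);z-=y*(y@z);z/=np.linalg.norm(z);return np.c_[np.cross(y,z),y,z]
E
python3 - <<'E'
from to import *
e=np.array([np.cos(np.radians(74.7)),np.sin(np.radians(74.7)),0]);ph=np.radians(25)
to([.4839,-.2507,.0304],frame(-np.cross([0,0,1],e),[-np.sin(ph)*e[0],-np.sin(ph)*e[1],-np.cos(ph)]))
E
```

```text
shift [-0.012  -0.0037  0.0863] now [ 0.4989 -0.2061  0.1038]
rot [ 0.0098 -0.0065  0.0152]
```

creep_tool --steps '{"offsets": [[0,0,0.015,-0.012,-0.0037,0.02,1],[0,0,0,0,0,0.033,1],[0,0,0,0,0,0.033,1],[0,0,0,0,0,0,1]]}' --grip_n 40

```text
clock: 9.93
position: [0.4789, -0.2587, 0.0321]
tcp_rot: [[0.254, 0.961, -0.107], [0.872, -0.276, -0.404], [-0.418, 0.009, -0.909]]
force: [0.1, -0.2, 0.5]
width: 1.0
grasp_force: 0.0
```

```bash
python3 - <<'E'
from to import *
e=np.array([np.cos(np.radians(74.7)),np.sin(np.radians(74.7)),0]);ph=np.radians(25)
to([.4839,-.2507,.0304],frame(-np.cross([0,0,1],e),[-np.sin(ph)*e[0],-np.sin(ph)*e[1],-np.cos(ph)]))
E
```

```text
shift [ 0.0089  0.0026 -0.0022] now [ 0.4789 -0.2587  0.0321]
rot [ 0.0029 -0.0055 -0.015 ]
```

creep_tool --steps '{"offsets": [[0,0,-0.015,0.009,0.0026,-0.001,1],[0,0,0,0,0,0,1],[0,0,0,0,0,0,0.3],[0,0,0,0,0,0,0.3],[0,0,0,0,0,0,0.3],[0,0,0,0,0,0,0.3],[0,0,0,0,0,0,0.3]]}' --grip_n 50

```text
clock: 10.8
position: [0.4878, -0.2496, 0.0311]
tcp_rot: [[0.237, 0.966, -0.101], [0.877, -0.257, -0.406], [-0.418, 0.008, -0.908]]
force: [-0.6, 3.1, 5.2]
width: 0.529
grasp_force: 52.4
```

```bash
python3 - <<'E'
from to import *
e=np.array([np.cos(np.radians(74.7)),np.sin(np.radians(74.7)),0]);ph=np.radians(25)
to([.4839,-.2507,.0304],frame(-np.cross([0,0,1],e),[-np.sin(ph)*e[0],-np.sin(ph)*e[1],-np.cos(ph)]))
T=tool();print("lift .15 in tool",T[:3,:3].T@[0,0,.15]," move",T[:3,:3].T@[-.06,.18,0])
E
```

```text
shift [-0.0016 -0.0034  0.0014] now [ 0.4878 -0.2496  0.0311]
rot [ 0.0102 -0.0047  0.003 ]
lift .15 in tool [-0.0627582   0.00120276 -0.13623495]  move [ 0.14362972 -0.10425971 -0.06708515]
```

creep_tool --steps '{"offsets": [[0,0,0,-0.0209,0.0004,-0.0454,0.3],[0,0,0,-0.0209,0.0004,-0.0454,0.3],[0,0,0,-0.0209,0.0004,-0.0454,0.3],[0,0,0,0.036,-0.026,-0.0168,0.3],[0,0,0,0.036,-0.026,-0.0168,0.3],[0,0,0,0.036,-0.026,-0.0168,0.3],[0,0,0,0.036,-0.026,-0.0168,0.3],[0,0,0,0,0,0,0.3]]}'

```text
clock: 11.8
position: [0.4273, -0.0647, 0.1791]
tcp_rot: [[0.228, 0.968, -0.1], [0.88, -0.249, -0.405], [-0.417, 0.004, -0.909]]
force: [0.3, -1.6, -1.3]
width: 0.53
grasp_force: 51.8
```

creep_tool --steps '{"offsets": [[0,0.1745,0,0,0,0,0.3],[0,0.1745,0,0,0,0,0.3],[0,0.1745,0,0,0,0,0.3],[0,0.1745,0,0,0,0,0.3],[0,0.1745,0,0,0,0,0.3],[0,0.1745,0,0,0,0,0.3],[0,0.1745,0,0,0,0,0.3],[0,0.1745,0,0,0,0,0.3],[0,0.1745,0,0,0,0,0.3],[0,0,0,0,0,0,0.3]]}'

```text
clock: 13.05
position: [0.4263, -0.0722, 0.1764]
tcp_rot: [[0.113, 0.965, 0.239], [0.407, -0.264, 0.875], [0.907, -0.001, -0.422]]
force: [0.2, -0.2, -1.0]
width: 0.53
grasp_force: 51.8
```

```bash
python3 - <<'E'
from to import *
from scipy.spatial.transform import Rotation as R
# grasp pose -> pack pose in tool
Tg=np.eye(4);Tg[:3,:3]=frame([.966,-.257,.008],[-.101,-.406,-.908]);Tg[:3,3]=[.4878,-.2496,.0311]
a=np.radians(74.7);Pk=np.eye(4);Pk[:3,:3]=R.from_euler('z',a).as_matrix();Pk[:3,3]=[.478,-.2724,.0185]
X=np.linalg.inv(Tg)@Pk;np.save("X.npy",X)
T=tool();W=T@X;print("pack",W[:3,3],"x axis",W[:3,0])
up=np.cross(W[:3,0],[0,0,1]);print("fix rot tool axes",T[:3,:3].T@up)
print("joints",r.state()["joint_positions"].round(2))
T=tool();print("shift to (.42,-.08) at z+.01",T[:3,:3].T@(np.array([.42,-.08,.0835])-W[:3,3]))
p,d=r.grab_frame("scene");cv2.imwrite("pics/s4.png",p)
E
```

```text
pack [ 0.42594488 -0.05917553  0.15182218] x axis [0.00916877 0.00144583 0.99995692]
fix rot tool axes [-0.0035648   0.00381323 -0.00767517]
joints [ 0.25  0.67  0.72  1.95 -1.09  1.82  1.22]
shift to (.42,-.08) at z+.01 [-0.07108098 -0.00014198  0.00918661]
```

View pics/s4.png

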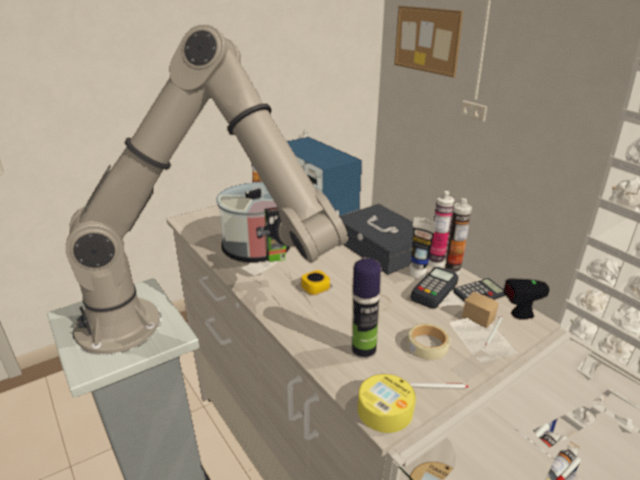

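The pack hangs upright from the fingers at about (273,238), clear of the carousel, and the can and measure haven't moved. Next I lower it to 1 cm.

creep_tool --steps '{"offsets": [[-0.0036,0.0038,-0.0077,-0.0355,0,0.0046,0.3],[0,0,0,-0.0355,0,0.0046,0.3],[0,0,0,0,0,0,0.3],[0,0,0,0,0,0,0.3]]}'

```text
clock: 13.6
position: [0.4238, -0.0896, 0.1142]
tcp_rot: [[0.09, 0.967, 0.24], [0.407, -0.256, 0.877], [0.909, 0.019, -0.416]]
force: [1.1, -0.1, -0.9]
width: 0.534
grasp_force: 51.8
```

```bash
cat > pk.py <<'E'
from to import *
X=np.load("X.npy");T=tool();W=T@X;print("pack",W[:3,3],"x",W[:3,0].round(4))
print("fix rot",(T[:3,:3].T@np.cross(W[:3,0],[0,0,1])).round(4),"shift down to .0725",(T[:3,:3].T@[0,0,.0725-W[2,3]]).round(4))
E
python3 pk.py
```

```text
pack [ 0.42392232 -0.07658732  0.08956026] x [-1.240e-02  9.000e-04  9.999e-01]
fix rot [ 0.0051 -0.0023  0.0111] shift down to .0725 [-0.0155 -0.0003  0.0071]
```

creep_tool --steps '{"offsets": [[0.0051,-0.0023,0.0111,-0.006,0,0.0028,0.3],[0,0,0,-0.0055,0,0.0025,0.3],[0,0,0,0,0,0,0.3],[0,0,0,0,0,0,0.3]]}'

```text
clock: 14.1
position: [0.4232, -0.0901, 0.0994]
tcp_rot: [[0.104, 0.966, 0.235], [0.404, -0.258, 0.878], [0.909, 0.003, -0.417]]
force: [-0.0, -0.0, -0.3]
width: 0.531
grasp_force: 51.8
```

```bash
python3 pk.py
```

```text
pack [ 0.42292596 -0.07698314  0.07489763] x [ 0.0032 -0.002   1.    ]
fix rot [-0.0015 -0.0011 -0.0032] shift down to .0725 [-0.0022 -0.      0.001 ]
```

creep_tool --steps '{"offsets": [[0,0,0,-0.0018,0,0.0008,0.3],[0,0,0,-0.0012,0,0.0006,0.3],[0,0,0,0,0,0,0.3],[0,0,0,0,0,0,0.3]]}'

```text
clock: 14.6
position: [0.4232, -0.0902, 0.0979]
tcp_rot: [[0.103, 0.966, 0.236], [0.402, -0.258, 0.879], [0.91, 0.005, -0.414]]
force: [-2.4, -1.1, 6.8]
width: 0.537
grasp_force: 52.4
```

```bash
python3 pk.py
```

```text
pack [ 0.42297337 -0.0770634   0.07342062] x [ 0.0011 -0.0048  1.    ]
fix rot [-0.0009 -0.0044 -0.0021] shift down to .0725 [-0.0008 -0.      0.0004]
```

creep_tool --steps '{"offsets": [[0,0,0,0,0,0,0.62],[0,0,0,0,0,0,0.7],[0,0,0,0,0,0,0.85],[0,0,0,0,0,0,1],[0,0,0,0,0,0,1],[0,0,0,0,0,0,1],[0,0,0,0,0,-0.03,1],[0,0,0,0,0,-0.04,1],[0,0,0,0,0,0,1]]}'

```text
clock: 15.72
position: [0.4064, -0.1548, 0.1257]
tcp_rot: [[0.105, 0.965, 0.239], [0.408, -0.261, 0.875], [0.907, 0.006, -0.421]]
force: [-0.3, 0.2, -0.1]
width: 0.999
grasp_force: 0.0
```

```bash
python3 - <<'E'
from to import *
T=tool();print(T.round(3),r.state()["joint_positions"].round(2))
to([.423,-.077,.26],frame([-.264,-.964,0],[0,0,-1]))
p,d=r.grab_frame("scene");cv2.imwrite("pics/s5.png",cv2.resize(p[170:290,190:350],None,fx=5,fy=5))
E
```

```text
[[ 0.105  0.965  0.239  0.406]
 [ 0.408 -0.261  0.875 -0.155]
 [ 0.907  0.006 -0.421  0.126]
 [ 0.     0.     0.     1.   ]] [ 0.42  0.84  0.71  1.82 -1.05  1.88  1.35]
shift [ 0.1553 -0.0036  0.0155] now [ 0.4064 -0.1548  0.1257]
rot [-0.8813 -0.8865  1.3899]
```

View pics/s5.png

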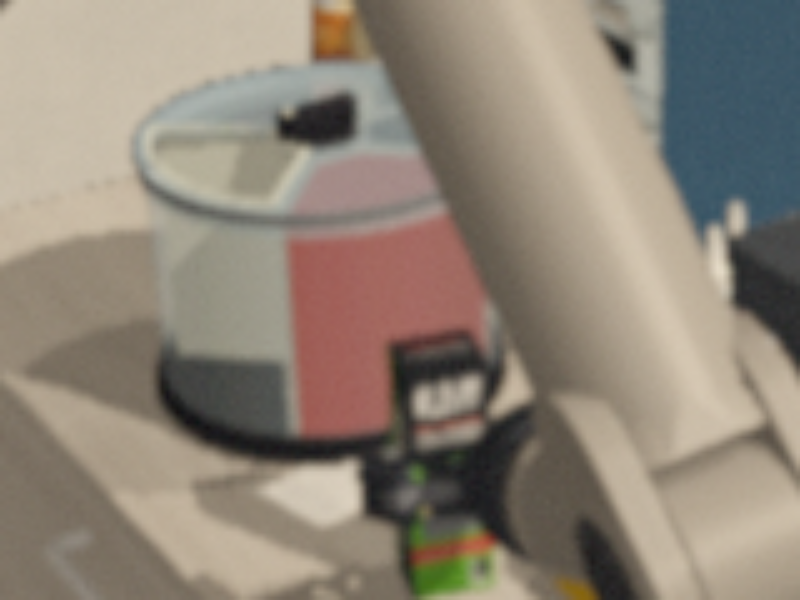

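The pack stands on its own at about (445,480) in the crop. The fingers are withdrawn beside it. Now up, vertical, and yaw.

creep_tool --steps '{"offsets": [[0,0,0,0.0483,0,-0.0223,1],[0,0,0,0.0483,0,-0.0223,1],[0,0,0,0.0483,0,-0.0223,1],[0,-0.162,0,0,0,0,1],[0,-0.162,0,0,0,0,1],[0,-0.162,0,0,0,0,1],[0,-0.162,0,0,0,0,1],[0,-0.162,0,0,0,0,1],[0,-0.162,0,0,0,0,1],[0,-0.162,0,0,0,0,1],[0,0,0,0,0,0,1]]}'

```text
clock: 17.15
position: [0.4069, -0.1464, 0.2842]
tcp_rot: [[0.246, 0.969, 0.004], [0.969, -0.246, 0.008], [0.009, 0.002, -1.0]]
force: [-0.3, -0.1, -0.2]
width: 0.999
grasp_force: 0.0
```

creep_tool --steps '{"offsets": [[0,0,0.1745,0,0,0,1],[0,0,0.1745,0,0,0,1],[0,0,0.1745,0,0,0,1],[0,0,0.1745,0,0,0,1],[0,0,0.1745,0,0,0,1],[0,0,0.1745,0,0,0,1],[0,0,0.1745,0,0,0,1],[0,0,0.1745,0,0,0,1],[0,0,0.1745,0,0,0,1],[0,0,0,0,0,0,1]]}'

```text
clock: 18.4
position: [0.405, -0.1527, 0.2842]
tcp_rot: [[0.966, -0.258, 0.003], [-0.258, -0.966, 0.007], [0.001, -0.008, -1.0]]
force: [0.4, -1.3, 0.2]
width: 1.001
grasp_force: 0.0
```

```bash
python3 - <<'E'
from to import *
to([.423,-.077,.30],frame([-.264,-.964,0],[0,0,-1]))
E
```

```text
shift [-0.0021 -0.0779 -0.0152] now [ 0.405  -0.1527  0.2842]
rot [-0.0077 -0.0014  0.0063]
```

creep_tool --steps '{"offsets": [[-0.0077,0,0.0063,-0.001,-0.039,-0.008,1],[0,0,0,-0.001,-0.039,-0.008,1],[0,0,0,0,0,0,1]]}'

```text
clock: 18.77
position: [0.425, -0.0728, 0.3009]
tcp_rot: [[0.967, -0.255, 0.003], [-0.255, -0.967, -0.0], [0.003, -0.0, -1.0]]
force: [0.6, -0.3, -0.2]
width: 0.996
grasp_force: 0.0
```

```bash
python3 - <<'E'
from to import *
T=tool();p,d=r.grab_frame("wrist");cv2.imwrite("pics/w6.png",p);np.save("w6.npy",d);np.save("T6.npy",T)
print(T.round(4))
f,cx,cy,k=K(r.calibration("wrist"));HE=np.array(r.calibration("wrist")["hand_eye"])
v,u=np.mgrid[0:480,0:640];M=T@HE
dx,dy=(u-cx)/f,(v-cy)/f;sx,sy=dx,dy
for _ in range(10): q=1+k*(sx**2+sy**2);sx,sy=dx/q,dy/q
P=np.stack([sx*d,-sy*d,-d,np.ones_like(d)],-1)@M.T
m=(abs(P[...,2]-.145)<.008)&(d>0)&(np.hypot(P[...,0]-.423,P[...,1]+.077)<.06)
b=P[m][:,:2].astype(np.float32);print(m.sum(),cv2.minAreaRect(b),np.median(P[m][:,2]))
E
```

```text
[[ 9.670e-01 -2.546e-01  2.600e-03  4.250e-01]
 [-2.546e-01 -9.670e-01 -2.000e-04 -7.280e-02]
 [ 2.600e-03 -5.000e-04 -1.000e+00  3.009e-01]
 [ 0.000e+00  0.000e+00  0.000e+00  1.000e+00]]
2623 ((0.4245451092720032, -0.07828083634376526), (0.03694026917219162, 0.04556423798203468), 75.13274383544922) 0.1448396693167902
```

View pics/w6.png

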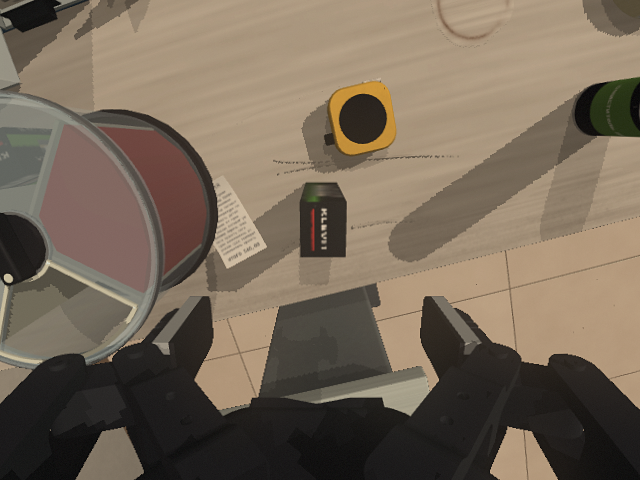

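The picture shows the pack upright with its top face at (323,220). It is centred at (0.4245, -0.078) with its top at 145 mm, and 37 mm lies along the closing line.

creep_tool --steps '{"offsets": [[0,0,0,0.0009,0.0054,0.04,1],[0,0,0,0,0,0.04,1],[0,0,0,0,0,0.02,1],[0,0,0,0,0,0,1]]}'

```text
clock: 19.32
position: [0.422, -0.0831, 0.1995]
tcp_rot: [[0.964, -0.266, -0.002], [-0.266, -0.964, -0.003], [-0.001, 0.003, -1.0]]
force: [-0.9, -0.0, -0.2]
width: 0.999
grasp_force: 0.0
```

```bash
python3 - <<'E'
from to import *
to([.4245,-.0783,.141],frame([-.2566,-.9665,0],[0,0,-1]))
E
```

```text
shift [ 0.0012 -0.0055  0.0585] now [ 0.422  -0.0831  0.1995]
rot [ 0.0031  0.001  -0.0093]
```

creep_tool --steps '{"offsets": [[0.003,0,-0.0093,0.0012,-0.0055,0.03,1],[0,0,0,0,0,0.0285,1],[0,0,0,0,0,0,1],[0,0,0,0,0,0,1]]}'

```text
clock: 19.82
position: [0.4281, -0.0775, 0.1441]
tcp_rot: [[0.967, -0.255, 0.006], [-0.255, -0.967, 0.0], [0.006, -0.002, -1.0]]
force: [-0.0, -0.1, -0.7]
width: 1.001
grasp_force: 0.0
```

```bash
python3 - <<'E'
from to import *
to([.4245,-.0783,.141],frame([-.2566,-.9665,0],[0,0,-1]))
E
```

```text
shift [-0.0033  0.0017  0.0031] now [ 0.4281 -0.0775  0.1441]
rot [-0.0018 -0.0062  0.0017]
```

creep_tool --steps '{"offsets": [[0,-0.006,0,-0.0033,0.0017,0.003,1],[0,0,0,0,0,0,0.2],[0,0,0,0,0,0,0.2],[0,0,0,0,0,0,0.2],[0,0,0,0,0,0,0.2],[0,0,0,0,0,0,0.2],[0,0,0,0,0,0,0.2]]}' --grip_n 40

```text
clock: 20.7
position: [0.4238, -0.0775, 0.1399]
tcp_rot: [[0.967, -0.254, -0.001], [-0.254, -0.967, 0.002], [-0.001, -0.001, -1.0]]
force: [0.3, -0.4, 4.4]
width: 0.425
grasp_force: 41.1
```

```bash
python3 - <<'E'
from to import *
T=tool();np.save("Tg2.npy",T);print(T.round(4));print("lift",T[:3,:3].T@[0,0,.22])
E
```

```text
[[ 0.9671 -0.2542 -0.001   0.4238]
 [-0.2542 -0.9671  0.0018 -0.0775]
 [-0.0015 -0.0014 -1.      0.1399]
 [ 0.      0.      0.      1.    ]]
lift [-0.00032175 -0.0003189  -0.21999953]
```

creep_tool --steps '{"offsets": [[0,0,0,0,0,-0.055,0.2],[0,0,0,0,0,-0.055,0.2],[0,0,0,0,0,-0.055,0.2],[0,0,0,0,0,-0.055,0.2],[0,0,-0.148,0,0,0,0.2],[0,0,-0.148,0,0,0,0.2],[0,0,0,0,0,0,0.2]]}'

```text
clock: 21.58
position: [0.4232, -0.0777, 0.3589]
tcp_rot: [[0.999, 0.037, -0.004], [0.037, -0.999, 0.002], [-0.004, -0.002, -1.0]]
force: [-0.3, -0.3, -0.8]
width: 0.425
grasp_force: 41.0
```

```bash
cat > bay.py <<'E'
from to import *
a=np.radians(182);u=np.array([np.cos(a),np.sin(a)]);b=np.array([.479,.149])+.066*u
G=np.load("Tg2.npy");T=tool();o=G[:3,:3].T@(np.array([.4245,-.0783,.0725])-G[:3,3])
c=T[:3,3]+T[:3,:3]@o;print("pack centre",c.round(4),"bay",b.round(4))
Rm=frame([-u[1],u[0],0],[0,0,-1])
print("rot",R.from_matrix(T[:3,:3].T@Rm).as_rotvec().round(4),"shift xy",(T[:3,:3].T@[b[0]-c[0],b[1]-c[1],0]).round(4),"down to seat",(c[2]-.0845).round(4))
E
python3 bay.py
```

```text
pack centre [ 0.424  -0.0781  0.2915] bay [0.413  0.1467]
rot [-0.0022  0.0037  0.0024] shift xy [-0.0025 -0.2251  0.0005] down to seat 0.207
```

creep_tool --steps '{"offsets": [[-0.002,0.0037,0.002,-0.0005,-0.045,0,0.2],[0,0,0,-0.0005,-0.045,0,0.2],[0,0,0,-0.0005,-0.045,0,0.2],[0,0,0,-0.0005,-0.045,0,0.2],[0,0,0,-0.0005,-0.045,0,0.2],[0,0,0,0,0,0,0.2],[0,0,0,0,0,0,0.2]]}'

```text
clock: 22.45
position: [0.4128, 0.146, 0.3591]
tcp_rot: [[0.999, 0.035, 0.001], [0.035, -0.999, -0.002], [0.001, 0.002, -1.0]]
force: [0.4, -0.9, -0.7]
width: 0.431
grasp_force: 41.0
```

```bash
python3 bay.py
```

```text
pack centre [0.4138 0.1453 0.2917] bay [0.413  0.1467]
rot [ 0.0017 -0.0007 -0.0001] shift xy [-0.0007 -0.0014 -0.    ] down to seat 0.2072
```

creep_tool --steps '{"offsets": [[0,0,0,-0.0007,-0.0014,0.03,0.2],[0,0,0,0,0,0.03,0.2],[0,0,0,0,0,0.02,0.2],[0,0,0,0,0,0,0.2]]}'

```text
clock: 22.95
position: [0.4114, 0.1462, 0.2783]
tcp_rot: [[0.999, 0.033, -0.002], [0.033, -0.999, -0.002], [-0.002, 0.002, -1.0]]
force: [-0.0, -0.9, -0.2]
width: 0.426
grasp_force: 40.9
```

```bash
python3 bay.py
```

```text
pack centre [0.4123 0.1454 0.2109] bay [0.413  0.1467]
rot [ 0.0019  0.0017 -0.002 ] shift xy [ 0.0008 -0.0012 -0.    ] down to seat 0.1264
```

creep_tool --steps '{"offsets": [[0,0,0,0,0,0.025,0.2],[0,0,0,0,0,0.025,0.2],[0,0,0,0,0,0.025,0.2],[0,0,0,0,0,0.025,0.2],[0,0,0,0,0,0.015,0.2],[0,0,0,0,0,0,0.2]]}'

```text
clock: 23.7
position: [0.4124, 0.1478, 0.1645]
tcp_rot: [[0.999, 0.036, 0.001], [0.036, -0.999, -0.001], [0.001, 0.001, -1.0]]
force: [-0.2, 0.1, -0.4]
width: 0.427
grasp_force: 41.0
```

```bash
python3 bay.py
```

```text
pack centre [0.4135 0.1471 0.0971] bay [0.413  0.1467]
rot [ 0.0006 -0.0009  0.0009] shift xy [-0.0004  0.0004 -0.    ] down to seat 0.0126
```

creep_tool --steps '{"offsets": [[0,0,0,0,0,0.006,0.2],[0,0,0,0,0,0.004,0.2],[0,0,0,0,0,0.0015,0.2],[0,0,0,0,0,0,0.2],[0,0,0,0,0,0,0.2]]}'

```text
clock: 24.32
position: [0.4126, 0.1484, 0.1533]
tcp_rot: [[0.999, 0.037, 0.002], [0.037, -0.999, 0.0], [0.002, -0.0, -1.0]]
force: [-0.6, -0.3, -0.1]
width: 0.423
grasp_force: 41.0
```

```bash
python3 bay.py
```

```text
pack centre [0.4137 0.1478 0.0859] bay [0.413  0.1467]
rot [-0.0002 -0.0021  0.002 ] shift xy [-0.0007  0.001  -0.    ] down to seat 0.0014
```

creep_tool --steps '{"offsets": [[0,0,0,0,0,0.0012,0.2],[0,0,0,0,0,0.001,0.2],[0,0,0,0,0,0,0.2],[0,0,0,0,0,0,0.2]]}'

```text
clock: 24.82
position: [0.413, 0.1483, 0.1519]
tcp_rot: [[0.999, 0.037, 0.003], [0.037, -0.999, 0.001], [0.003, -0.001, -1.0]]
force: [-0.3, -1.1, 5.1]
width: 0.428
grasp_force: 41.9
```

```bash
python3 bay.py
```

```text
pack centre [0.4142 0.1478 0.0845] bay [0.413  0.1467]
rot [-0.0006 -0.0026  0.0019] shift xy [-0.0012  0.001  -0.    ] down to seat 0.0
```

creep_tool --steps '{"offsets": [[0,0,0,0,0,0,0.58],[0,0,0,0,0,0,0.58],[0,0,0,0,0,0,0.58],[0,0,0,0,0,0,0.58],[0,0,0,0,0,0,0.58]]}'

```text
clock: 25.45
position: [0.4125, 0.1483, 0.1509]
tcp_rot: [[0.999, 0.037, 0.002], [0.037, -0.999, -0.0], [0.002, 0.0, -1.0]]
force: [-1.0, 1.1, -0.5]
width: 0.58
grasp_force: 0.0
```

creep_tool --steps '{"offsets": [[0,0,0,0,0,-0.015,0.58],[0,0,0,0,0,-0.03,0.58],[0,0,0,0,0,-0.05,0.58],[0,0,0,0,0,-0.05,0.58],[0,0,0,0.02,0,-0.05,1],[0,0,0,0.045,0,0,1],[0,0,0,0,0,0,1]]}'

```text
clock: 26.32
position: [0.4793, 0.1503, 0.3466]
tcp_rot: [[0.999, 0.035, 0.004], [0.035, -0.999, -0.002], [0.004, 0.002, -1.0]]
force: [-0.9, 0.5, -0.7]
width: 0.999
grasp_force: 0.0
```

```bash
python3 - <<'E'
from to import *
to([.479,.149,.20],frame([.035,-1,0],[0,0,-1]))
T=tool();p,d=r.grab_frame("wrist");cv2.imwrite("pics/w7.png",p);np.save("T7.npy",T)
E
```

```text
shift [-0.0008  0.0011  0.1466] now [0.4793 0.1503 0.3466]
rot [ 0.0019 -0.0037 -0.0003]
```

View pics/w7.png

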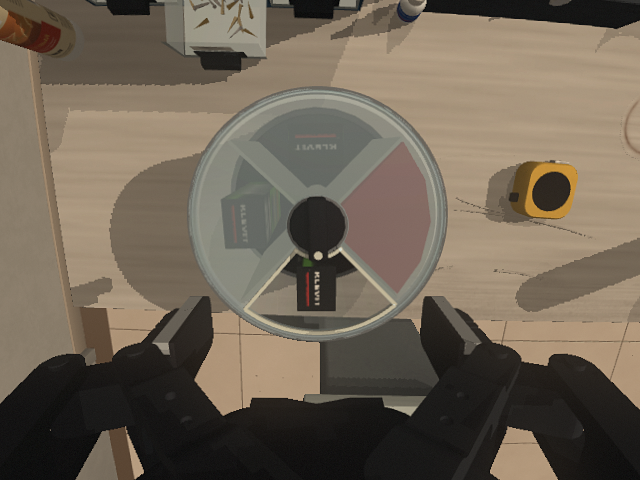

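The pack stands upright in its compartment, at about (315,285), and the opening bead (246–395, row 305) frames it. Now I'll turn the cover 90° counter-clockwise onto the red block.

creep_tool --steps '{"offsets": [[0.002,-0.0037,0,-0.0008,0.0011,0.049,1],[0,0,0,0,0,0.049,1],[0,0,0,0,0,0.042,1],[0,0,0,0,0,0,1]]}' --grip_n 40

```text
clock: 26.88
position: [0.4725, 0.1492, 0.2036]
tcp_rot: [[0.999, 0.037, -0.01], [0.037, -0.999, -0.0], [-0.01, -0.0, -1.0]]
force: [-0.2, -0.0, 0.5]
width: 1.0
grasp_force: 0.0
```

```bash
python3 - <<'E'
from to import *
to([.479,.149,.20],frame([.035,-1,0],[0,0,-1]))
E
```

```text
shift [0.0066 0.0005 0.0035] now [0.4725 0.1492 0.2036]
rot [-0.      0.0102  0.0024]
```

creep_tool --steps '{"offsets": [[0,0.01,0,0.006,0,0.0025,1],[0,0,0,0,0,0,0],[0,0,0,0,0,0,0],[0,0,0,0,0,0,0],[0,0,0,0,0,0,0],[0,0,0,0,0,0,0],[0,0,0,0,0,0,0]]}' --grip_n 40

```text
clock: 27.75
position: [0.4824, 0.1497, 0.204]
tcp_rot: [[0.999, 0.036, 0.008], [0.036, -0.999, 0.002], [0.008, -0.002, -1.0]]
force: [-2.2, -0.3, 4.5]
width: 0.176
grasp_force: 40.2
```

creep_tool --steps '{"offsets": [[0,0,-0.1745,0,0,0,0],[0,0,-0.1745,0,0,0,0],[0,0,-0.1745,0,0,0,0],[0,0,-0.1745,0,0,0,0],[0,0,-0.1745,0,0,0,0],[0,0,0,0,0,0,0]]}'

```text
clock: 28.5
position: [0.4814, 0.1516, 0.204]
tcp_rot: [[0.612, 0.791, 0.006], [0.791, -0.612, 0.005], [0.008, 0.002, -1.0]]
force: [-4.1, 0.2, 5.5]
width: 0.177
grasp_force: 40.6
```

creep_tool --steps '{"offsets": [[0,0,-0.173,0,0,0,0],[0,0,-0.173,0,0,0,0],[0,0,-0.173,0,0,0,0],[0,0,-0.173,0,0,0,0],[0,0,0,0,0,0,0],[0,0,0,0,0,0,0]]}'

```text
clock: 29.25
position: [0.4797, 0.1522, 0.204]
tcp_rot: [[-0.033, 0.999, 0.003], [0.999, 0.033, 0.005], [0.005, 0.003, -1.0]]
force: [-6.3, 2.2, 8.5]
width: 0.174
grasp_force: 40.9
```

creep_tool --steps '{"offsets": [[0,0,0,0,0,0,1],[0,0,0,0,0,0,1],[0,0,0,0,0,0,1],[0,0,0,0,0,0,1],[0,0,0,0,0,-0.05,1],[0,0,0,0,0,-0.05,1],[0,0,0,0,0,-0.05,1],[0,0,0,0,0,0,1]]}'

```text
clock: 30.25
position: [0.4834, 0.1499, 0.3583]
tcp_rot: [[-0.03, 0.999, 0.018], [1.0, 0.03, 0.006], [0.005, 0.018, -1.0]]
force: [0.2, -0.5, -0.8]
width: 0.999
grasp_force: 0.0
```

```bash
python3 - <<'E'
from to import *
T=tool();p,d=r.grab_frame("wrist");cv2.imwrite("pics/w8.png",p);np.save("T8.npy",T)
E
```

```text
(no output)
```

View pics/w8.png

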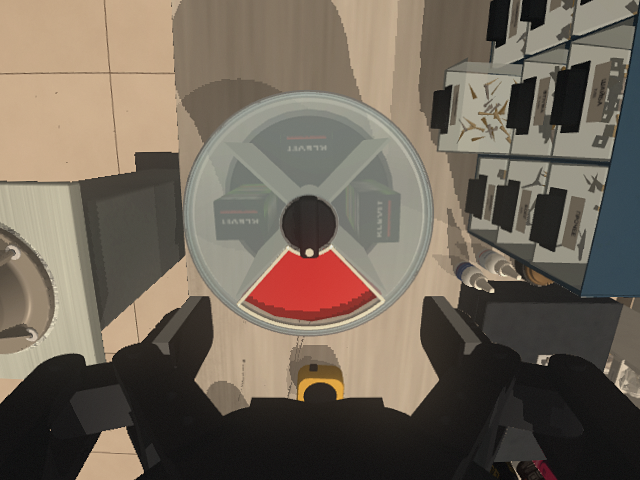

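The opening (corners (241,301) and (382,299)) lies squarely over the red block, and the pack shows upright in its compartment at (243,210). The hand is clear of everything, so I'm handing in.

```bash
python3 -c "
from rig import r
print(r.finish_job())"
```

```text
the job is handed in; nothing more can be done
None
```

I handed the job in at about 30 s of the 72 s: the last pictures show the pack upright in the formerly empty compartment and the cover's opening squarely over the red one, though the hand-in returned no verdict.

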